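# Nest the tapered parts tray in the bench tray

## Task

Clear up the engine bench: nest the loose parts tray whose outline matches the tray screwed to the bench into that tray. Turn it so that its wide end goes over the wide end, lower it in rather than dropping it until it sits flat and fully home, and let go. Leave the other two handled trays where they are.

Things in the scene. Friction and masses are not known exactly. Their poses are not given: they have to be found in the camera images.
- bench_tray_floor (a point): Receiving tray screwed to the bench: empty, sheet metal, no handle, tapered (trapezoid) outline. Point on its inner floor, 3 mm above the bench; x to its wide end, z up. Inside at the floor: narrow end at x = -77 mm, 60 mm wide; wide end at x = 63 mm, 116 mm wide. 3 mm walls, 40 mm high, lean out 7 mm. Nested, the tapered tray stands on this floor, x axes parallel, its point 70 mm above this one.
- taper_tray_handle (a point): Loose tray to nest, sheet metal, 0.3 kg, same taper, 10 mm smaller all round. Point: centre of its handle bar, 70 mm above its underside, over its balance point; x to its wide end, z up. Underside from x = -67 mm (44 wide) to x = 53 mm (92 wide); walls 42 mm high, lean out 7 mm. Bar along x: 80 long, 12 wide, 14 high, on straps at x = -34 and 34 mm, free space below and beside it.
- d_tray_handle (a point): Loose bystander tray, leave alone: same metal and handle, but D-shaped outline (flat side 120 mm, 80 mm deep, 42 mm high). Point: centre of its handle bar, 70 mm above its underside; the bar runs along y, parallel to the flat side; z up.
- oblong_tray_handle (a point): Loose bystander tray, leave alone: same metal and handle, but rectangular outline (120 by 80 mm, 42 mm high), further from the robot than the others. Point: centre of its handle bar, 70 mm above its underside; the bar runs along x, the long side; z up.
There are look-alikes about, which are no part of the job. What is shaped like the part that bears taper_tray_handle but orange is not meant.

How it is judged:
At the end, for the whole second after the job is handed in: The tapered tray stands in the bench tray: handle centre within 20 mm horizontally of the bench tray's point and 64 to 76 mm above it, outlines parallel within 0.25 rad, tilted less than 0.1 rad, at rest (horizontal distance between taper_tray_handle and bench_tray_floor below 0.02 m and z of taper_tray_handle in the frame of bench_tray_floor between 0.064 and 0.076 m and angle between the x axis of taper_tray_handle and the x axis of bench_tray_floor, either way round below 0.25 rad and angle between taper_tray_handle's own z axis and vertical below 0.1 rad and linear speed of taper_tray below 0.02 m/s); the robot touches nothing.
It fails at once if the tapered tray was dropped: free of the fingers over the bench tray more than 30 mm above its seat (horizontal distance between taper_tray_handle and bench_tray_floor below 0.06 m and z of taper_tray_handle in the frame of bench_tray_floor above 0.1 m and contact force between the fingers and taper_tray below 0.05 N).
It fails at once if the D-shaped tray was moved by more than 30 mm (distance of d_tray_handle from where it was at the start of the episode above 0.03 m).
It fails at once if the oblong tray was moved by more than 30 mm (distance of oblong_tray_handle from where it was at the start of the episode above 0.03 m).
It also fails if it takes over 40 s, if anything falls off the work surface, if the arm or the gripper's body presses on something with over 40 N, if the wrist force passes 120 N, or if a joint passes its speed limit or range.

## Robot

A 6-joint arm with a two-finger parallel gripper is mounted at the origin on the work surface. World frame = base frame: x ahead of the robot, y to its left, z up, the work surface at z = 0. Lengths are in m, angles in rad, forces in N, time in s.
With the tool pointing down it reaches from about 0.375 to 0.9 m from the base axis. Payload 3.1 kg.
Tool frame: the origin (TCP) lies between the finger pads; the fingertips stand 22 mm ahead of it and the grasp point (between the pads) lies 3 mm ahead of it; z points along the fingers, y is the line along which they close (so a half turn about z gives the same grasp; the last joint's range is limited). The gripper opens to 87 mm and grips with 3 to 60 N. Pads are 19 mm wide; open, the fingers measure 117 mm over their backs; the gripper's body (75 mm by 190 mm) begins 51 mm behind the grasp point.
Start: joints at [-1.375, 0.527, 1.433, -0, 1.181, -0.178], TCP at [0.229, -0.582, 0.222] pointing down, gripper open.
Joint ranges: [-3.08, 3.08], [-0.75, 2.2], [0.22, 2.44], [-1.43, 4.57], [0, 2.65], [-2.85, 2.85]. Speed limits (rad/s): [2.79, 2.79, 3.14, 3.14, 3.14, 3.14].

## Interface

Orientations are given as a unit quaternion [x, y, z, w].
In Python, from rig import get_obs, camera, get_calibration, hand_in, cut_out gives the robot as it stands.
- The arm moves only by the shell command python3 -m inch 'ROWS' [OPENING] [FORCE]. ROWS is JSON, one flat list of numbers, 6 for each row, row after row: the shift along the tool's x, y, z scaled (see below), then the turn, a rotation vector about the tool's x, y, z scaled (see below). A call has 1 to 20 rows; each row is the pose to reach, as a shift and turn from the pose commanded when the call began, along the tool's axes at that moment; what a row does not reach only later rows make up. The controller multiplies each number of a shift by 0.08 m and each number of a turn by 90 degrees. A row lasts 1/12 s, in which the tool goes at most 41.7 mm and 7.16 degrees, less where a joint would pass 70% of its speed; a pose out of reach is approached as far as the arm can. A call with a number of a shift or a turn outside -1 to 1 is refused whole. A call with a gripper value outside its range is refused whole. OPENING is the finger opening in mm, from 0 to 87, set as the call begins (- or left out, the last holds). The fingers move at their own pace and stop on an object; FORCE is the grip in N (left out, the last holds). Time passes only in rows, so rows that repeat a pose let the fingers close. It gives the time, the measured TCP pose, the force, the opening and the grip force at its end, in the units of the state.
- get_obs(): the state, without advancing time (a new reading comes with each control period).
- camera(name): name is "scene" or "top" or "wrist"; returns the picture (400x640x3 uint8, red, green, blue); there is no depth.
- get_calibration(name): a dict with "vertical_fov" (degrees; the focal length in pixels is half the picture's height over the tangent of half this angle, whatever the lens; pixels are square), "cx", "cy" (the principal point, pixels), "D" ([k1, k2, p1, p2, k3] as OpenCV has them; the pictures are not rectified), "T" (4x4, takes a point from camera to world coordinates). Camera axes: x right, y down, z forward; pixel columns grow to the right and rows downward; lengths in m; the calibration is good to about 2 mm. A picture is of the moment at which its call begins: read the wrist's pose just before it. get_calibration takes no time and is no camera call; for the wrist camera it gives the pose at the moment of the call.
- hand_in(): hands the job in; it is judged then, once.
Trained networks look in the newest picture that a camera, given by its name, has taken for a name from the list of things; names that differ only in an ending like _2 or _b are one class to them, and where a whole thing is asked for, a point or a joint stands for the part that bears it (a point fixed in the world has none). Each returns a list of dicts, best first, with "conf" (0 to 1); they miss things now and then, are a little off and sometimes report something else, mostly with a low value. They report only what shows in the picture. A call takes as long as a camera call. They do not tell look-alikes from the thing itself.
- cut_out(camera, thing): "region" (400x640 bool, what is visible of it) and "bbox" ([left, top, right, bottom] in pixels, round what is visible of it).
The state is a dict: "time": time; "q": joint angles; "joint_velocities": joint speeds; "joint_torque": joint torques, N m; "position": TCP position; "tool_rot": TCP orientation; "ft_force": force on the tool from outside, world axes, zero at the start; "moment": the same for the moment, N m; "grip_width": finger opening in m; "grip_force": force on a finger pad.
Only numpy, scipy, OpenCV 4.12 (cv2) and the standard library are available. Lean on these libraries where they do the work, as an engineer would, in place of code of your own. Each camera call takes 0.05 s, during which the arm holds its last target. There are 200 camera calls.

## Working session

There is one attempt and no reset: what is moved stays moved. The work goes in short steps, Python scripts to look and compute and a shell command to move; the robot and the scene stay as the last step left them, time stands still between calls to the robot, and variables do not carry over. Pictures are saved under pics/ and viewed, at most 10 in all, crops included, and the job is handed in when it is done.

```bash
mkdir -p pics; ls; python3 - <<'E'
from rig import *
import cv2,numpy as np
for n in("top","scene"):
    im=camera(n); cv2.imwrite(f"pics/{n}0.png",im[:,:,::-1])
    c=get_calibration(n); print(n,c["vertical_fov"],c["cx"],c["cy"],c["D"],np.round(c["T"],3).tolist())
    for t in("taper_tray_handle","d_tray_handle","oblong_tray_handle"):
        print(t,[(round(r["conf"],2),[int(v) for v in r["bbox"]]) for r in cut_out(n,t)])
o=get_obs();print(o)
E
```

```text
pics
top 50.80546623856716 326.42444434051185 200.03127917936388 [3.93155061e-05 0.00000000e+00 0.00000000e+00 0.00000000e+00
 0.00000000e+00] [[0.004, -0.983, 0.185, 0.374], [-1.0, -0.008, -0.022, 0.023], [0.023, -0.185, -0.982, 0.972], [0.0, 0.0, 0.0, 1.0]]
taper_tray_handle [(0.79, [432, 276, 481, 350]), (0.7, [301, 186, 354, 243])]
d_tray_handle [(0.86, [441, 191, 496, 252])]
oblong_tray_handle [(0.92, [301, 85, 341, 146])]
scene 50.882981029642735 322.0890878803539 203.10382978774325 [-0.04942123  0.          0.          0.          0.        ] [[0.186, 0.549, -0.815, 1.422], [0.983, -0.1, 0.157, -0.153], [0.005, -0.83, -0.558, 0.669], [0.0, 0.0, 0.0, 1.0]]
taper_tray_handle [(0.9, [300, 189, 341, 237]), (0.71, [191, 162, 226, 198]), (0.52, [389, 172, 446, 218])]
d_tray_handle [(0.91, [167, 196, 216, 244]), (0.65, [387, 175, 447, 218])]
oblong_tray_handle [(0.64, [313, 244, 372, 301])]
{'time': 0.4, 'q': array([-1.37450160e+00,  5.27628324e-01,  1.43285513e+00,  8.83359378e-06,
        1.18142276e+00, -1.78509657e-01]), 'joint_velocities': array([ 1.34378391e-03, -1.70659549e-03, -2.16125113e-03, -9.00919288e-04,
        5.24057232e-06,  3.92061785e-04]), 'joint_torque': array([-5.30613379e-04, -4.39503479e+01, -1.76657492e+01,  6.33140188e-02,
        5.29965246e-02, -6.39605037e-05]), 'position': array([ 0.22880667, -0.58148155,  0.22142   ]), 'tool_rot': array([ 9.82491841e-01,  1.86305551e-01,  2.69160306e-06, -1.56810813e-04]), 'ft_force': array([-0.70282554, -0.41270586,  1.05365512]), 'moment': array([-0.02592919,  0.05110368, -0.0008144 ]), 'grip_force': 0.0, 'grip_width': 0.08734366863645819}
```

View pics/top0.png

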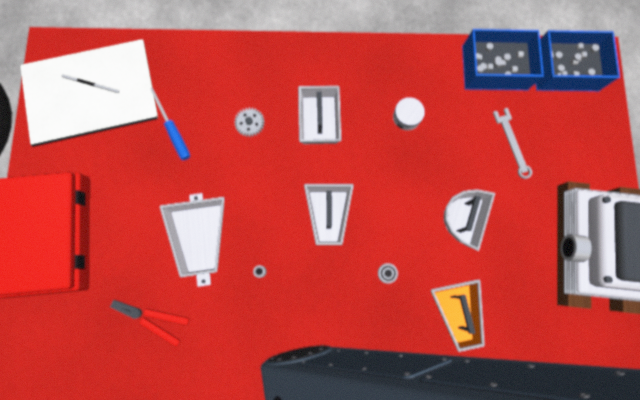

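View pics/scene0.png

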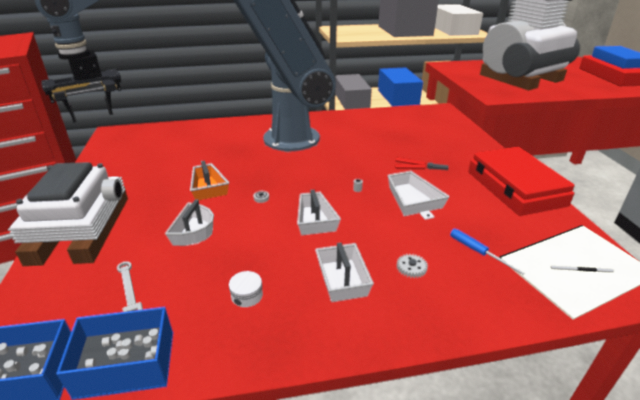

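The top view shows the grey taper tray at about (329,214), with its wide end up (away from the robot) and its bar from (329,192) to (328,228). The bench tray is at about (196,237), wide end up and slightly turned. The orange decoy is at (460,315). I'll fit both outlines by their projected models.

```bash
cat > h.py <<'E'
from rig import *
import cv2,numpy as np
from scipy.optimize import minimize
def K(c):
    f=200/np.tan(np.radians(c["vertical_fov"])/2); return np.array([[f,0,c["cx"]],[0,f,c["cy"]],[0,0,1.]])
def proj(P,c):
    W=np.linalg.inv(c["T"]); r,_=cv2.Rodrigues(W[:3,:3])
    return cv2.projectPoints(np.float64(P),r,W[:3,3],K(c),np.float64(c["D"]))[0][:,0]
def outl(x0,x1,h0,d,z):   # trapezoid, slope .2, offset outward by d
    g=1.02*d
    f=lambda x:h0+.2*(x-x0)+g
    return np.array([[x0-d,-f(x0-d),z],[x0-d,f(x0-d),z],[x1+d,f(x1+d),z],[x1+d,-f(x1+d),z]])*1e-3
TAPER=np.vstack([outl(-67,53,22,0,0),outl(-67,53,22,7,42)])
BENCH=np.vstack([outl(-77,63,30,3,0),outl(-77,63,30,10,43)])
def place(M,p,z=0):
    c,s=np.cos(p[2]),np.sin(p[2]); return M@np.array([[c,-s,0],[s,c,0],[0,0,1]]).T+[p[0],p[1],z]
def fit(M,p0,mask,c,z=0):
    S=4
    m=cv2.resize(mask.astype(np.uint8),None,fx=S,fy=S,interpolation=cv2.INTER_LINEAR)>0
    def cost(p):
        h=cv2.convexHull(np.float32(proj(place(M,p,z),c)*S+1.5)); r=np.zeros(m.shape,np.uint8)
        cv2.fillConvexPoly(r,np.int32(np.round(h*16)),1,shift=4); r=r>0
        return 1-(r&m).sum()/(r|m).sum()
    sim=np.array([p0]*4,float); sim[1,0]+=.02; sim[2,1]+=.02; sim[3,2]+=.2
    best=minimize(cost,p0,method="Nelder-Mead",options=dict(initial_simplex=sim,xatol=1e-4,fatol=1e-5))
    return best.x,1-best.fun
def blob(im,px,open_=0):   # non-red component at px
    i=im.astype(int); m=((i[...,0]-i[...,1])<90).astype(np.uint8)
    if open_: m=cv2.morphologyEx(m,cv2.MORPH_OPEN,np.ones((open_,open_)))
    n,l,st,ce=cv2.connectedComponentsWithStats(m); k=l[px[1],px[0]]; return (l==k)&(k>0)
E
python3 - <<'E'
from h import *
im=camera("top");c=get_calibration("top")
for nm,M,px,p0,o in(("taper",TAPER,(340,225),[.39,0.02,0],0),("bench",BENCH,(195,237),[.36,.29,-.1],19)):
    m=blob(im,px,o); p,i=fit(M,p0,m,c); print(nm,m.sum(),np.round(p,4),round(i,3))
    h=cv2.convexHull(np.float32(proj(place(M,p),c))); im=im.copy(); cv2.polylines(im,[np.int32(h)],True,(0,0,255),1)
cv2.imwrite("pics/fit.png",cv2.resize(im[150:300,140:380,::-1],None,fx=3,fy=3))
E
```

```text
taper 2365 [ 0.524  -0.003   0.0079] 0.939
bench 3841 [0.4712 0.2927 0.1415] 0.949
```

View pics/fit.png

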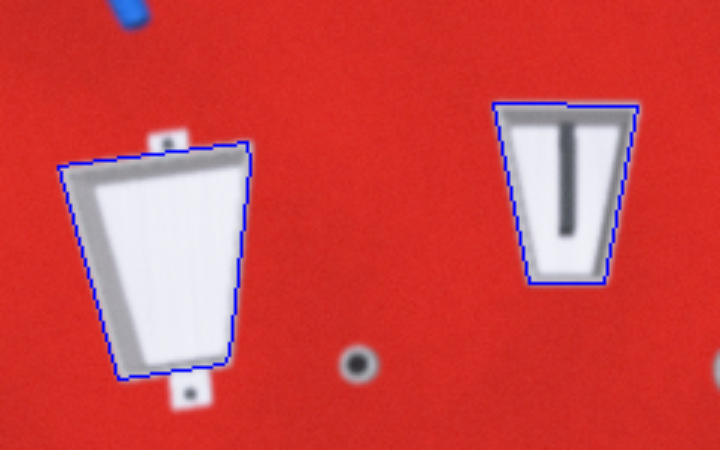

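Both fits are good: taper tray at (0.524, -0.003), yaw 0.01; bench tray at (0.471, 0.293), yaw 0.14. I'll move above the taper tray, raising first and turning the tool's yaw from 0.375 to 0.

```bash
python3 -m inch '[0,0,-0.5,0,0,0, 0.3,-0.3,-0.9,0,0,0, 0.65,-0.6,-0.9,0,0,0, 1,-0.9,-0.9,0,0,0]' 87
for k in 1 2 3; do :; done
python3 -m inch '[0.35,-0.3,0,0,0,0, 0.7,-0.6,0,0,0,0, 1,-0.9,0,0,0,0]'
python3 -m inch '[0.35,-0.3,0,0,0,0, 0.7,-0.6,0,0,0,0, 1,-0.9,0,0,0,0]'
python3 -m inch '[0.35,-0.3,0,0,0,0, 0.7,-0.6,0,0,0,0, 1,-0.9,0,0,0,0]'
python3 -m inch '[0.35,-0.3,0,0,0,0, 0.7,-0.6,0,0,0,0, 1,-0.9,0,0,0,0]'
python3 -m inch '[0.35,-0.3,0,0,0,0.08, 0.7,-0.6,0,0,0,0.16, 1,-0.9,0,0,0,0.233, 1,-0.9,0,0,0,0.233, 1,-0.9,0,0,0,0.233, 1,-0.9,0,0,0,0.233]'
python3 - <<'E'
from h import *
for k in range(2):
    c=get_calibration("wrist"); im=camera("wrist")
o=get_obs(); R=cv2
cv2.imwrite("pics/w1.png",im[:,:,::-1])
print(o["time"],o["position"],o["tool_rot"],np.round(c["T"],3).tolist(),c["D"])
r=cut_out("wrist","taper_tray_handle"); print([(x["conf"],x["bbox"]) for x in r])
print(proj([[.524,-.003,.077]],c))
E
```

```text
time: 0.78
position: [0.2776, -0.486, 0.2963]
tool_rot: [0.983, 0.185, 0.001, 0.003]
ft_force: [0.6, 0.7, -0.5]
grip_width: 0.087
grip_force: 0.0
time: 1.03
position: [0.3258, -0.3872, 0.2938]
tool_rot: [0.982, 0.186, 0.0, 0.0]
ft_force: [0.1, 0.3, -1.4]
grip_width: 0.0867
grip_force: 0.0
time: 1.28
position: [0.3739, -0.291, 0.2938]
tool_rot: [0.982, 0.186, 0.0, 0.0]
ft_force: [1.3, 0.2, -0.4]
grip_width: 0.0871
grip_force: 0.0
time: 1.53
position: [0.4221, -0.1947, 0.2939]
tool_rot: [0.982, 0.186, 0.001, 0.0]
ft_force: [0.9, -0.4, 0.3]
grip_width: 0.087
grip_force: 0.0
time: 1.78
position: [0.4703, -0.0984, 0.2939]
tool_rot: [0.982, 0.186, 0.001, 0.0]
ft_force: [1.1, -0.4, 0.5]
grip_width: 0.0871
grip_force: 0.0
time: 2.28
position: [0.5172, -0.0036, 0.2935]
tool_rot: [1.0, 0.006, -0.0, 0.0]
ft_force: [0.1, -0.1, -0.6]
grip_width: 0.087
grip_force: 0.0
2.3833 [ 0.51696166 -0.00462254  0.29353764] [ 9.99990660e-01  4.31459773e-03 -1.85219767e-04  1.72735848e-04] [[0.01, -0.96, -0.281, 0.595], [-1.0, -0.01, -0.003, -0.003], [-0.0, 0.281, -0.96, 0.457], [0.0, 0.0, 0.0, 1.0]] [-0.00939792  0.          0.          0.          0.        ]
[(0.56, [277.7, 118.5, 355.7, 211.0]), (0.45, [444.4, 258.9, 454.1, 262.8])]
[[315.67450147 169.55094216]]
```

View pics/w1.png

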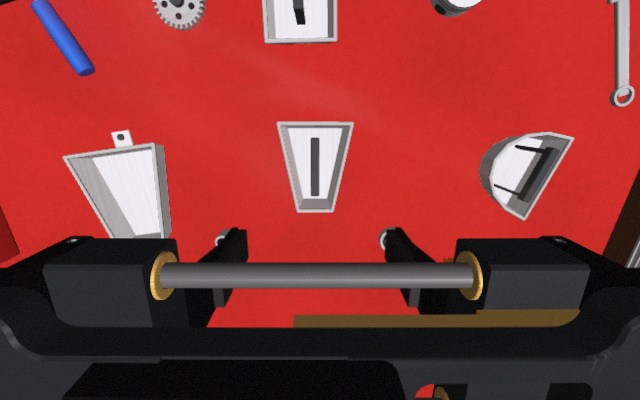

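The wrist view shows the bar from (316,138) to (314,196), centre about (315,167). The prediction was (316,169.6), so the estimate holds. I'll descend and grip.

```bash
python3 -m inch '[0.1,-0.02,0.4,0,0,0, 0.1,-0.02,0.8,0,0,0, 0.1,-0.02,1,0,0,0]' 60
python3 -m inch '[0,0,0.35,0,0,0, 0,0,0.7,0,0,0, 0,0,0.9,0,0,0, 0,0,0.9,0,0,0]'
python3 - <<'E'
from h import *
cv2.imwrite("pics/w2.png",camera("wrist")[:,:,::-1])
E
python3 -m inch '[0,0,0.2,0,0,0, 0,0,0.4,0,0,0, 0,0,0.6,0,0,0, 0,0,0.8,0,0,0, 0,0,0.85,0,0,0, 0,0,0.85,0,0,0]'
```

```text
time: 2.68
position: [0.5236, -0.0031, 0.211]
tool_rot: [1.0, 0.004, -0.002, -0.0]
ft_force: [-0.8, -0.5, -0.1]
grip_width: 0.0745
grip_force: 0.0
time: 3.02
position: [0.5224, -0.0029, 0.1383]
tool_rot: [1.0, 0.003, -0.004, -0.001]
ft_force: [-0.2, 0.1, -0.5]
grip_width: 0.0609
grip_force: 0.0
time: 3.57
position: [0.5256, -0.0028, 0.0739]
tool_rot: [1.0, 0.004, 0.0, 0.0]
ft_force: [0.2, -0.1, 0.5]
grip_width: 0.0599
grip_force: 0.0
```

View pics/w2.png

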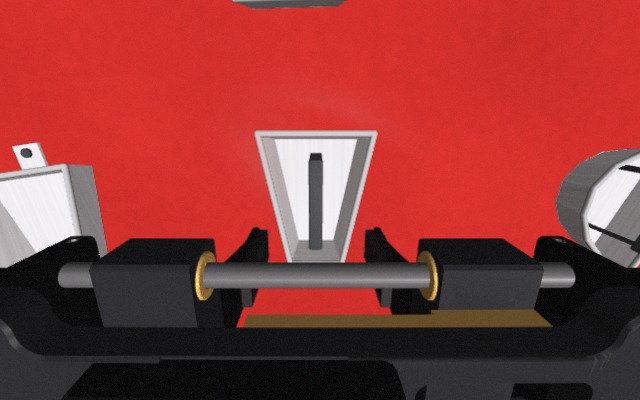

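The bar (316,155)–(316,248) lies centred between the fingers. Next: close, then lift 80 mm.

```bash
python3 -m inch '[0,0,0,0,0,0, 0,0,0,0,0,0, 0,0,0,0,0,0, 0,0,0,0,0,0, 0,0,0,0,0,0, 0,0,0,0,0,0, 0,0,0,0,0,0, 0,0,0,0,0,0, 0,0,0,0,0,0, 0,0,0,0,0,0]' 0 40
python3 -m inch '[0,0,-0.1,0,0,0, 0,0,-0.3,0,0,0, 0,0,-0.5,0,0,0, 0,0,-0.7,0,0,0, 0,0,-0.9,0,0,0, 0,0,-1,0,0,0]'
python3 -m inch '[0,0,-0.2,0,0,0, 0,0,-0.4,0,0,0, 0,0,-0.5,0,0,0, 0,0,-0.5,0,0,0, 0,0,-0.5,0,0,0]'
python3 - <<'E'
from h import *
c=get_calibration("wrist");cv2.imwrite("pics/w3.png",camera("wrist")[:,:,::-1])
o=get_obs();t=camera("top");cv2.imwrite("pics/t3.png",t[:,:,::-1]);print(o["position"],o["tool_rot"])
p,i=fit(BENCH,[.4712,.2927,.14],blob(t,(195,237),19),get_calibration("top"));print(p,i)
E
```

```text
time: 4.4
position: [0.5253, -0.0021, 0.0736]
tool_rot: [1.0, 0.004, -0.0, -0.0]
ft_force: [-0.3, 0.0, 0.2]
grip_width: 0.0105
grip_force: 40.0
time: 4.9
position: [0.5259, -0.0023, 0.1554]
tool_rot: [1.0, 0.004, 0.001, 0.0]
ft_force: [0.7, -0.7, -1.1]
grip_width: 0.0104
grip_force: 40.0
time: 5.32
position: [0.5251, -0.0021, 0.1934]
tool_rot: [1.0, 0.004, -0.0, -0.0]
ft_force: [-0.6, 0.2, -2.4]
grip_width: 0.0107
grip_force: 40.0
[ 0.52462774 -0.00205016  0.19283657] [ 9.99990081e-01  4.38213913e-03 -7.78816147e-04 -1.65120178e-04]
[0.47177782 0.29271309 0.13969265] 0.9519439318895471
```

View pics/w3.png

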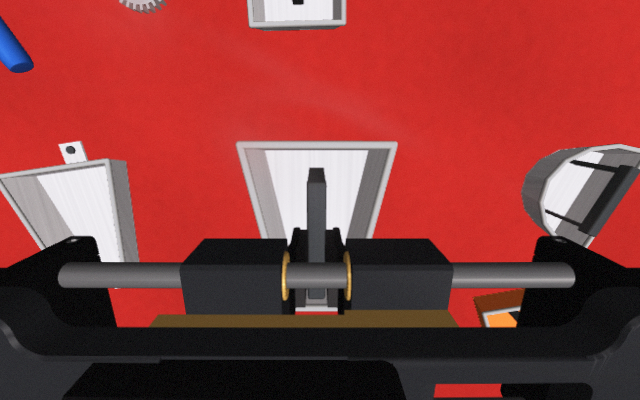

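The tray is held level. I'll carry it over the bench tray.

```bash
python3 -m inch '[-0.02,-0.1,0,0,0,0, -0.06,-0.35,0,0,0,0, -0.11,-0.65,0,0,0,0, -0.16,-0.92,0,0,0,0]'
python3 -m inch '[-0.05,-0.3,0,0,0,0, -0.11,-0.6,0,0,0,0, -0.16,-0.92,0,0,0,0]'
python3 -m inch '[-0.05,-0.3,0,0,0,0, -0.11,-0.6,0,0,0,0, -0.16,-0.92,0,0,0,0]'
python3 -m inch '[-0.05,-0.3,0,0,0,-0.03, -0.11,-0.6,0,0,0,-0.06, -0.15,-0.85,0,0,0,-0.084, -0.16,-0.93,0,0,0,-0.084, -0.16,-0.93,0,0,0,-0.084, -0.16,-0.93,0,0,0,-0.084]'
python3 - <<'E'
from h import *
c=get_calibration("wrist");cv2.imwrite("pics/w4.png",camera("wrist")[:,:,::-1])
s=camera("scene");o=get_obs()
cv2.imwrite("pics/s4.png",cv2.resize(s[80:280,280:540,::-1],None,fx=3,fy=3))
q=o["tool_rot"];print(o["time"],o["position"],2*np.arctan2(q[1],q[0]))
# predicted rims in wrist picture
print("taper rim",np.round(proj(place(TAPER[4:],[.471,.2915,.14],o["position"][2]-.073),c)).tolist())
print("bench rim",np.round(proj(place(BENCH[4:],[.4715,.2927,.14]),c)).tolist())
E
```

```text
time: 5.75
position: [0.5109, 0.0726, 0.1926]
tool_rot: [1.0, 0.004, -0.001, -0.0]
ft_force: [0.5, 0.5, -3.2]
grip_width: 0.0103
grip_force: 40.0
time: 6.0
position: [0.4971, 0.1461, 0.1926]
tool_rot: [1.0, 0.004, -0.001, 0.0]
ft_force: [0.1, 0.5, -3.1]
grip_width: 0.0099
grip_force: 40.0
time: 6.25
position: [0.4835, 0.2196, 0.1926]
tool_rot: [1.0, 0.004, -0.001, 0.0]
ft_force: [0.4, -0.7, -2.6]
grip_width: 0.0101
grip_force: 40.0
time: 6.75
position: [0.4709, 0.2923, 0.1928]
tool_rot: [0.998, 0.071, -0.001, 0.001]
ft_force: [-0.0, -1.0, -2.8]
grip_width: 0.0105
grip_force: 40.0
6.85 [0.47143706 0.29154173 0.19315807] 0.13952552727680315
taper rim [[352.0, 310.0], [284.0, 310.0], [238.0, 143.0], [398.0, 143.0]]
bench rim [[347.0, 254.0], [285.0, 254.0], [251.0, 120.0], [382.0, 120.0]]
```

View pics/w4.png

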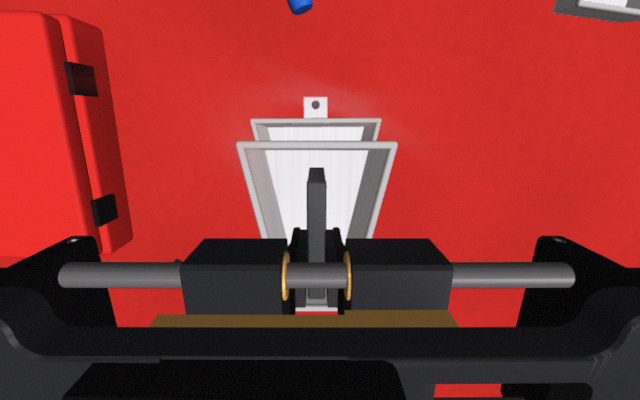

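View pics/s4.png

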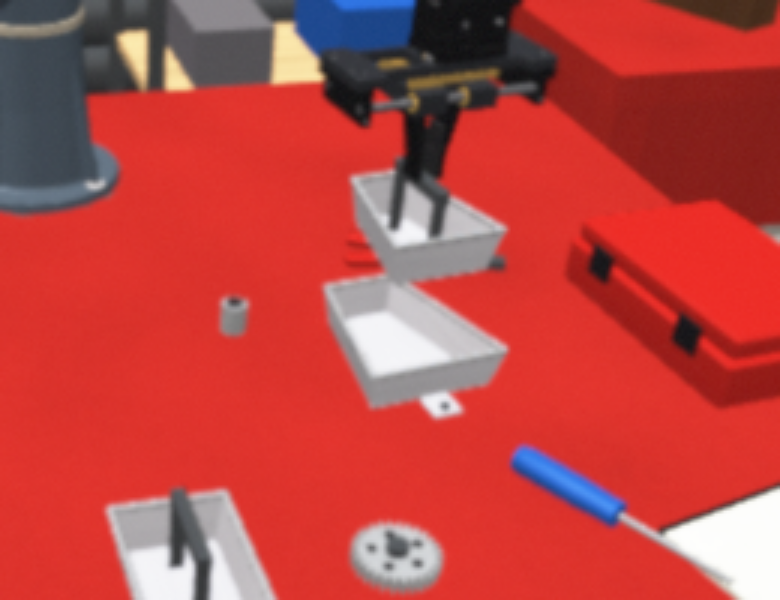

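The wrist view shows both rims parallel: held tray corners at (238,143) and (397,143), bench tray corners at (251,120) and (381,120). All are within 1 px of prediction, so I'll lower it. The seated TCP z should be about 0.0766.

```bash
python3 -m inch '[0,0,0.15,0,0,0, 0,0,0.35,0,0,0, 0,0,0.55,0,0,0, 0,0,0.7,0,0,0, 0,0,0.8,0,0,0, 0,0,0.9,0,0,0, 0,0,0.9,0,0,0]'
python3 -m inch '[0,0,0.1,0,0,0, 0,0,0.2,0,0,0, 0,0,0.3,0,0,0, 0,0,0.4,0,0,0, 0,0,0.46,0,0,0, 0,0,0.5,0,0,0, 0,0,0.53,0,0,0, 0,0,0.53,0,0,0]'
```

```text
time: 7.43
position: [0.471, 0.2915, 0.1202]
tool_rot: [0.998, 0.07, -0.001, 0.0]
ft_force: [-0.7, 0.0, -2.5]
grip_width: 0.0102
grip_force: 40.0
time: 8.1
position: [0.4713, 0.2925, 0.0786]
tool_rot: [0.998, 0.07, -0.0, 0.0]
ft_force: [-0.4, -0.4, -2.8]
grip_width: 0.0108
grip_force: 40.0
```

No contact yet. I'll creep down to the floor.

```bash
python3 -m inch '[0,0,0.01,0,0,0, 0,0,0.02,0,0,0, 0,0,0.025,0,0,0, 0,0,0.025,0,0,0]'
```

```text
time: 8.43
position: [0.4716, 0.2926, 0.0773]
tool_rot: [0.998, 0.07, 0.0, -0.0]
ft_force: [-1.1, 0.5, -2.8]
grip_width: 0.0106
grip_force: 40.0
```

```bash
python3 -m inch '[0,0,0.01,0,0,0, 0,0,0.02,0,0,0, 0,0,0.02,0,0,0, 0,0,0.02,0,0,0]'
```

```text
time: 8.77
position: [0.4717, 0.2927, 0.0765]
tool_rot: [0.998, 0.07, 0.0, -0.0]
ft_force: [-0.8, -1.0, 6.3]
grip_width: 0.0102
grip_force: 40.0
```

Contact came at the expected height (+6 N). I'll release and rise.

```bash
python3 -m inch '[0,0,0,0,0,0, 0,0,0,0,0,0, 0,0,0,0,0,0, 0,0,0,0,0,0, 0,0,0,0,0,0, 0,0,0,0,0,0, 0,0,0,0,0,0]' 60
python3 -m inch '[0,0,-0.1,0,0,0, 0,0,-0.3,0,0,0, 0,0,-0.6,0,0,0, 0,0,-1,0,0,0]'
python3 -m inch '[0,0,-0.4,0,0,0, 0,0,-0.8,0,0,0, 0,0,-0.9,0,0,0, 0,0,-0.9,0,0,0, 0,0,-0.9,0,0,0]'
python3 - <<'E'
from h import *
c=get_calibration("wrist");w=camera("wrist");s=camera("scene")
a=cv2.resize(s[130:280,320:520],(800,600))
cv2.imwrite("pics/end.png",np.hstack([cv2.resize(w[:300,120:520],(400,300)),cv2.resize(a,(400,300))])[:,:,::-1])
print(np.round(proj(place(TAPER[4:],[.4715,.2925,.14],.003),c)).tolist(),np.round(proj(place(BENCH[4:],[.4715,.2927,.14]),c)).tolist())
E
```

```text
time: 9.35
position: [0.4716, 0.2926, 0.0754]
tool_rot: [0.998, 0.07, -0.0, 0.0]
ft_force: [0.5, -0.2, 0.1]
grip_width: 0.0493
grip_force: 0.0
time: 9.68
position: [0.47, 0.2919, 0.155]
tool_rot: [0.998, 0.07, -0.002, 0.001]
ft_force: [0.9, 0.5, -0.2]
grip_width: 0.0597
grip_force: 0.0
time: 10.1
position: [0.4712, 0.2924, 0.2277]
tool_rot: [0.998, 0.07, 0.0, -0.0]
ft_force: [-0.7, 0.3, -0.2]
grip_width: 0.0598
grip_force: 0.0
[[337.0, 234.0], [296.0, 234.0], [271.0, 131.0], [362.0, 131.0]] [[344.0, 242.0], [288.0, 242.0], [258.0, 120.0], [375.0, 120.0]]
```

View pics/end.png

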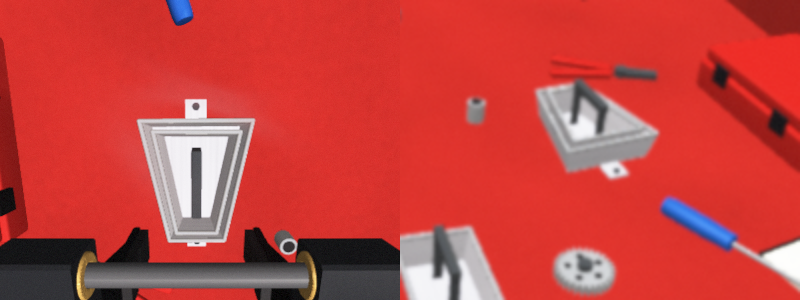

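The tray is nested flat and concentric: its rim corners at (150,131) and (242,131) lie evenly inside the bench rim's at (138,120) and (255,120), as predicted. The gripper is clear.

```bash
python3 -c "from rig import *;print(hand_in())"
```

```text
the job is handed in; nothing more can be done
None
```

The grey tapered tray is nested flat in the bench tray, wide end over wide end and released, and the job was handed in at about 10 s; I did not touch the other two handled trays or the orange look-alike.

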